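# Clear and spring open the touch-latch lid of a library supply chest

### The arm

A 6-joint arm with a two-finger parallel gripper is mounted at the origin on the work surface. World frame = base frame: x ahead of the robot, y to its left, z up, the work surface at z = 0. Lengths are in m, angles in rad, forces in N, time in s.
With the tool pointing down it reaches from about 0.35 to 0.775 m from the base axis. Payload 5.5 kg.
Tool frame: the origin (TCP) lies midway between the tips of the shut fingers; the grasp point (between the pads) lies grasp_offset behind it (grasp_offset is the distance from the TCP to the grasp point, in m); z points along the fingers, y is the line along which they close (so a half turn about z gives the same grasp; the last joint's range is limited). The gripper opens to 85 mm and grips with 20 to 120 N. Pads are 22 mm wide; open, the fingers measure 114 mm over their backs; the gripper's body (76 mm by 85 mm) begins 54 mm behind the grasp point. The pads swing forward as they close: fully open they stand 13 mm farther back than shut.
Start: joints at [1.112, 0.313, 0.046, 1.304, 0, 1.431], TCP at [0.18, 0.546, 0.231] pointing down, gripper open.
Joint ranges: [-2.76, 2.76], [-0.86, 1.69], [-1.03, 1.26], [-2.2, 2.34], [-1.47, 1.5], [-3.14, 3.14]. Speed limits (rad/s): [2.57, 2.57, 3.14, 3.14, 3.14, 3.14].

### API

Orientations are given as a unit quaternion [w, x, y, z].
In Python, from workcell import * gives the robot as it stands.
- The arm moves only by the tool step_arm, never from a script. Its argument "deltas" is a list of rows, each a list of 7 numbers: the shift along the world's x, y, z in mm, then the turn, a rotation vector about the world's x, y, z in degrees, then the gripper's target within -1 to 1 (fully open at 1, half-way at 0, shut at -1). A call has 1 to 5 rows; each row shifts and turns the commanded pose from where the row before left it; what a row does not reach is not made up. A row lasts 1/10 s, in which the tool goes at most 50 mm and 8.59 degrees, less where a joint would pass 70% of its speed; a pose out of reach is approached as far as the arm can. A call is refused whole if a number of a shift passes 50 or a number of a turn 8.59, either way. A call with a gripper value outside its range is refused whole. The fingers move at their own pace and stop on an object; "newtons" is the grip in N (left out, the last holds). Time passes only in rows, so rows that do not move let the fingers close. It gives the time, the measured TCP pose, the force, the opening and the grip force at its end, in the units of the state.
- get_state(): the state, without advancing time (a new reading comes with each control period).
- read_camera(name): name is "side" or "top"; returns a dict with "image" (384x512x3 uint8, red, green, blue), "z_map" (384x512 float32, m along the optical axis (not along the pixel's ray), 0 where there is no reading), "K" (3x3 intrinsics, pixels), "world_from_camera" (4x4, takes a point from camera to world coordinates). Camera axes: x right, y down, z forward; pixel columns grow to the right and rows downward; lengths in m; the calibration is good to about 2 mm. A picture is of the moment at which its call begins.
- hand_in(): hands the job in; it is judged then, once.
The state is a dict: "clock": time; "joint_pos": joint angles; "qvel": joint speeds; "tau": joint torques, N m; "tcp_pos": TCP position; "orientation": TCP orientation; "wrist_force": force on the tool from outside, world axes, zero at the start; "ft_torque": the same for the moment, N m; "finger_gap": finger opening in m; "grip_force": force on a finger pad.
Only numpy, scipy, OpenCV 4.12 (cv2) and the standard library are available. Lean on these libraries where they do the work, as an engineer would, in place of code of your own. Each camera call takes 0.05 s, during which the arm holds its last target. There are 200 camera calls.

### The job

On the library desk stands a low wooden chest with two handleless push-to-open lids, and a book has been left lying on one of them. With closed fingers push the book along, flat, until it lies wholly on the fixed middle deck between the lids, then press down near the free edge of the lid it was lying on, so that the catch lets go, and take the hand away so that the lid springs ajar. Do not grasp, lift or tip anything, and leave the other lid shut, with the stapler on it, and everything else on the desk where it is.

Things in the scene. Friction and masses are not known exactly. Their poses are not given: they have to be found in the camera images.
- chest: fixed low wooden chest, 200 mm deep (x), 550 mm long (y); origin at the centre of its underside, x pointing away from the robot, z up. Rim and middle deck are 88.5 mm high. The middle deck is the fixed part of the top between the two lids, 190 mm wide (chest y -95 to +95 mm), 200 mm deep. The lids begin at chest y +98 and -98 mm, their tops 1.5 mm above the deck.
- lid_left (a joint): left lid (robot's left, centred at chest y +178 mm): flush handleless wooden panel 160 x 160 x 12 mm, top 90 mm over the desk, over chest x -85 to +75 mm; hinge along x +75 (far edge), free edge near the robot. Value = opening angle, rad: 0 shut and latched, negative pressed in (-0.055 bottomed), 0.35 ajar at its stop, free edge 55 mm up. Once let go it does not latch again.
- lid_right (a joint): right lid (robot's right, centred at chest y -178 mm): flush handleless wooden panel 160 x 160 x 12 mm, top 90 mm over the desk, over chest x -85 to +75 mm; hinge along x +75 (far edge), free edge near the robot. Value = opening angle, rad: 0 shut and latched, negative pressed in (-0.055 bottomed), 0.35 ajar at its stop, free edge 55 mm up. Once let go it does not latch again.
- lid_left_press (a point): point on top of the left lid, on its middle line, 30 mm in from the free edge, 130 mm from the hinge; moves with the lid. A good place to press: it gives from about 6 N, the catch lets go 4 to 5.5 mm in (0.03 to 0.042 rad) at 7 to 9 N, and it bottoms, harmlessly, at 7 mm. When the finger is taken away a damped spring lifts the lid ajar within about a second.
- lid_right_press (a point): point on top of the right lid, on its middle line, 30 mm in from the free edge, 130 mm from the hinge; moves with the lid. A good place to press: it gives from about 6 N, the catch lets go 4 to 5.5 mm in (0.03 to 0.042 rad) at 7 to 9 N, and it bottoms, harmlessly, at 7 mm. When the finger is taken away a damped spring lifts the lid ajar within about a second.
- book: hardback book with a dark blue cover lying flat on one of the two lids, 150 mm long (its x), 110 mm wide (its y), 22 mm thick, about 0.2 to 0.35 kg, loose; origin at the centre of its underside. Its underside is 90 mm above the desk on a lid, 88.5 mm on the deck. It lies with its length roughly along the chest's x, within about 0.12 rad. Friction against wood about 0.6.
- book_corner0 (a point): corner of the book's underside at book x -75 mm, y -55 mm
- book_corner1 (a point): corner of the book's underside at book x -75 mm, y +55 mm
- book_corner2 (a point): corner of the book's underside at book x +75 mm, y -55 mm
- book_corner3 (a point): corner of the book's underside at book x +75 mm, y +55 mm
- stapler: black desk stapler, 140 x 36 mm, 45 mm high, lying along x on the other lid, the one without the book; origin at the centre of its underside. Stays there.
- stamp: hand stamp with a turned wooden grip, foot 50 x 30 mm, 80 mm high, on the desk before the chest; origin under its centre. To be left alone.
- tape: roll of white tape lying flat, 90 mm across, 22 mm high, on the desk before the chest; origin under its centre. To be left alone.
- mug: white mug, 80 mm across, 95 mm high, to the robot's left of the chest; origin under its centre. To be left alone.
- scanner: grey and black code scanner on a round foot, 150 mm high, 100 mm long head, to the right of the chest; origin under its centre. To be left alone.
Mind the look-alikes: they are no part of the job. What is shaped like the book but orange is not meant. What is shaped like the stapler but orange is not meant.

How it is judged:
On the way, in this order (a step that is already met when the one before it is completed fails the run):
1. the book lies wholly on the middle deck, both lids still shut (y of book_corner0 in the frame of chest between -0.0975 and 0.0975 m and y of book_corner1 in the frame of chest between -0.0975 and 0.0975 m and y of book_corner2 in the frame of chest between -0.0975 and 0.0975 m and y of book_corner3 in the frame of chest between -0.0975 and 0.0975 m and x of book in the frame of chest between -0.06 and 0.06 m and z of book in the frame of chest between 0.085 and 0.0915 m and value of joint each of lid_left, lid_right below 0.03 rad), for 0.1 s.
2. the lid that the book lay on is pressed and springs ajar (((y of stapler in the frame of chest above 0 m and value of joint lid_right above 0.25 rad and value of joint lid_left below 0.03 rad) or (y of stapler in the frame of chest below 0 m and value of joint lid_left above 0.25 rad and value of joint lid_right below 0.03 rad))), for 0.2 s.
At the end, for the whole second after the job is handed in: Book flat and at rest on the middle deck, no corner past chest y +-97.5 mm, its centre within 60 mm of the chest's middle in x; the lid it lay on (not the stapler's) open over 0.25 rad, the other below 0.03 rad; all other things within 20 mm of their start (y of book_corner0 in the frame of chest between -0.0975 and 0.0975 m and y of book_corner1 in the frame of chest between -0.0975 and 0.0975 m and y of book_corner2 in the frame of chest between -0.0975 and 0.0975 m and y of book_corner3 in the frame of chest between -0.0975 and 0.0975 m and x of book in the frame of chest between -0.06 and 0.06 m and z of book in the frame of chest between 0.085 and 0.0915 m and angle between book's own z axis and vertical below 0.04 rad and linear speed of book below 0.01 m/s and ((y of stapler in the frame of chest above 0 m and value of joint lid_right above 0.25 rad and value of joint lid_left below 0.03 rad) or (y of stapler in the frame of chest below 0 m and value of joint lid_left above 0.25 rad and value of joint lid_right below 0.03 rad)) and distance of each of stapler, stamp, tape, mug, scanner from where it was at the start of the episode below 0.02 m); the robot touches nothing.
It fails at once if the book is lifted more than 10 mm above a lid or dropped off the chest (z of book in the frame of chest above 0.1 m or z of book in the frame of chest below 0.08 m).
It fails at once if the book is tipped more than 0.12 rad (angle between book's own z axis and vertical above 0.12 rad).
It fails at once if the lid that carries the stapler comes open ((y of stapler in the frame of chest above 0 m and value of joint lid_left above 0.05 rad) or (y of stapler in the frame of chest below 0 m and value of joint lid_right above 0.05 rad)).
It fails at once if any other thing (stapler, stamp, tape, mug, scanner) is shifted more than 20 mm or lifted (distance of any of stapler, stamp, tape, mug, scanner from where it was at the start of the episode above 0.02 m).
It also fails if it takes over 48 s, if anything falls off the work surface, if the arm or the gripper's body presses on something with over 40 N, if the wrist force passes 120 N, or if a joint passes its speed limit or range.

## Working session

There is one attempt and no reset: what is moved stays moved. The work goes in short steps, Python scripts to look and compute and a tool call to move; the robot and the scene stay as the last step left them, time stands still between calls to the robot, and variables do not carry over. Pictures are saved under pics/ and viewed, at most 10 in all, crops included, and the job is handed in when it is done.

Besides the shell and the picture viewer there is one more tool, called by a JSON object that holds its "method" and its "body". step_arm: Moves the arm, as the interface text tells. Its arguments: {"type":"object","properties":{"deltas":{"type":"array","items":{"type":"array","items":{"type":"number"}}},"newtons":{"type":"number"}},"required":["deltas"]}

```bash
mkdir -p pics; cat > h.py <<'E'
from workcell import *
import numpy as np, cv2
def pts(c):
    z=c["z_map"].astype(float); K=c["K"]; v,u=np.mgrid[:384,:512]
    P=np.stack([(u-K[0,2])/K[0,0]*z,(v-K[1,2])/K[1,1]*z,z,np.ones_like(z)],-1)
    return (P@np.array(c["world_from_camera"]).T)[...,:3]
E
python3 - <<'E'
from h import *
ims=[]
for n in("top","side"):
    c=read_camera(n); np.savez(n+"0.npz",**c); cv2.imwrite(f"pics/{n}0.png",cv2.cvtColor(c["image"],cv2.COLOR_RGB2BGR))
    print(n,np.round(c["world_from_camera"],3).tolist(),c["K"][0,0])
s=get_state();print(s["clock"],s["tcp_pos"],s["orientation"])
E
```

```text
top [[0.011, -0.988, 0.154, 0.27], [-1.0, -0.008, 0.019, -0.005], [-0.017, -0.154, -0.988, 1.484], [0.0, 0.0, 0.0, 1.0]] 364.9449482549964
side [[0.753, -0.478, 0.451, -0.096], [-0.658, -0.559, 0.505, -0.673], [0.01, -0.677, -0.735, 1.049], [0.0, 0.0, 0.0, 1.0]] 421.3911730036812
0.1 [0.18002882 0.54561627 0.23051224] [-2.51963979e-04  1.58732655e-01  9.87321271e-01 -7.66721230e-04]
```

View pics/top0.png

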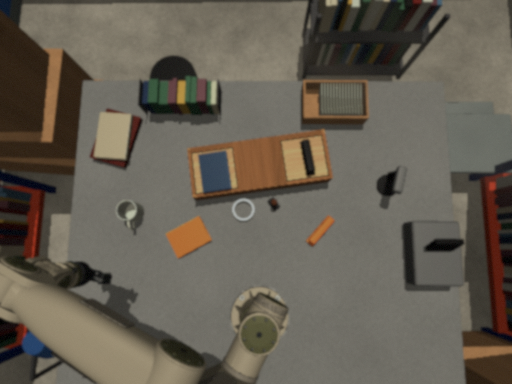

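View pics/side0.png

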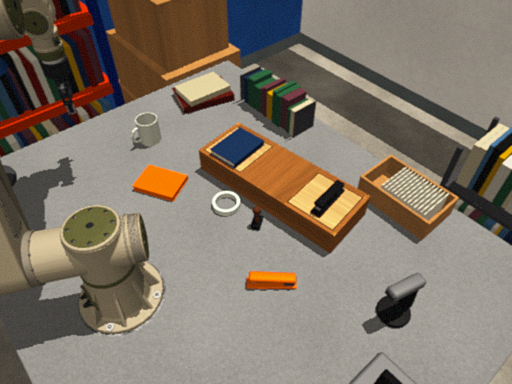

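The top view shows the blue book on the left lid, around (214,171), and the stapler on the right lid, around (307,156). The chest is turned slightly. The side view agrees, with the tape and stamp standing before the chest and the mug to its left.

```bash
cat >> h.py <<'E'
def blue(c):
    h=cv2.cvtColor(c["image"],cv2.COLOR_RGB2HSV)
    return (h[...,0]>100)&(h[...,0]<125)&(h[...,1]>90)&(h[...,2]>40)
def rect(xy):
    r=cv2.minAreaRect((xy*1000).astype(np.float32)); return r, cv2.boxPoints(r).round(1).tolist()
def book(c):
    P=pts(c); m=blue(c)&(P[...,2]>.098)&(P[...,2]<.13)&(P[...,0]>.35)
    Q=P[m]; return Q,rect(Q[:,:2])
E
python3 - <<'E'
from h import *
for n in("top","side"):
    c=dict(np.load(n+"0.npz")); P=pts(c)
    Q,r=book(c); print(n,"book",len(Q),np.median(Q[:,2]),r)
    h=cv2.cvtColor(c["image"],cv2.COLOR_RGB2HSV)
    roi=(P[...,2]>.08)&(P[...,2]<.12)&(P[...,0]>.4)&(P[...,0]<.78)&(abs(P[...,1])<.42)
    k,l,st,_=cv2.connectedComponentsWithStats(roi.astype(np.uint8)); i=1+np.argmax(st[1:,4])
    Q=P[(l==i)]; Q=Q[Q[:,2]<.1]; print("chest",len(Q),np.median(Q[:,2]),rect(Q[:,:2]))
    pale=(l==i)&(h[...,1]<130)&(h[...,2]>130)
    pl=pale&(P[...,1]>0); pr=pale&(P[...,1]<0)
    for q in(pl,pr): Q=P[q]; print("lid",len(Q),np.median(Q[:,2]),rect(Q[:,:2])) if len(Q) else 0
E
```

```text
top book 390 0.11249001137735803 (((700.02294921875, 300.5499267578125), (533.7188110351562, 119.77021026611328), 37.09409713745117), [[451.0, 187.39999389648438], [523.2999877929688, 91.80000305175781], [949.0, 413.70001220703125], [876.7999877929688, 509.29998779296875]])
chest 5488 0.08837501027382832 (((592.7349853515625, 9.12725830078125), (202.016357421875, 550.2269897460938), 8.550666809082031), [[451.8999938964844, 266.20001220703125], [533.7999877929688, -277.8999938964844], [733.5, -247.89999389648438], [651.7000122070312, 296.20001220703125]])
lid 578 0.08965565997738756 (((574.177001953125, 142.83633422851562), (194.65008544921875, 278.1664123535156), 8.676579475402832), [[457.0, 265.6000061035156], [498.8999938964844, -9.300000190734863], [691.4000244140625, 20.0], [649.4000244140625, 295.0]])
lid 1299 0.08945543481026963 (((615.1568603515625, -140.07899475097656), (189.36245727539062, 250.30258178710938), 7.224881649017334), [[505.5, -27.799999237060547], [537.0, -276.1000061035156], [724.7999877929688, -252.3000030517578], [693.2999877929688, -4.0]])
side book 1049 0.1
[... 425 characters left out ...]
], [527.0, -281.6000061035156], [732.2999877929688, -251.89999389648438], [652.9000244140625, 296.20001220703125]])
lid 115 0.09152032019361944 (((577.7112426757812, 134.65879821777344), (197.90769958496094, 297.19818115234375), 9.183300971984863), [[456.29998779296875, 265.6000061035156], [503.70001220703125, -27.799999237060547], [699.0999755859375, 3.799999952316284], [651.7000122070312, 297.1000061035156]])
lid 355 0.09166897816450625 (((621.56396484375, -134.47653198242188), (184.30088806152344, 221.88804626464844), 9.515387535095215), [[512.2999877929688, -40.29999923706055], [549.0, -259.1000061035156], [730.7999877929688, -228.6999969482422], [694.0999755859375, -9.800000190734863]])
```

```bash
cat >> h.py <<'E'
YAW=np.radians(8.45); C=np.array([.5925,.0085]); R=np.array([[np.cos(YAW),-np.sin(YAW)],[np.sin(YAW),np.cos(YAW)]])
def tochest(xy): return (np.asarray(xy)-C)@R
def toworld(xy): return np.asarray(xy)@R.T+C
def book(c):
    P=pts(c); m=blue(c)&(P[...,2]>.1)&(P[...,2]<.13)&(abs(tochest(P[...,:2]))<[.1,.28]).all(-1)
    k,l,st,_=cv2.connectedComponentsWithStats(m.astype(np.uint8)); i=1+np.argmax(st[1:,4])
    Q=P[l==i]; q=tochest(Q[:,:2]); r,b=rect(q); return len(Q),np.median(Q[:,2]).round(4),np.round(r[0],1),np.round(r[1],1),round(r[2],1),b
E
python3 - <<'E'
from h import *
for n in("top","side"):
    c=dict(np.load(n+"0.npz")); print(n,book(c))
print(toworld([[0,.25],[0,.24],[0,.04],[-.055,.178]]))
print(get_state()["finger_gap"])
E
```

```text
top (216, np.float64(0.1118), array([-18.1, 192.7]), array([137.6,  51.8]), 0.1, [[-86.9000015258789, 218.5], [-86.80000305175781, 166.6999969482422], [50.70000076293945, 166.89999389648438], [50.70000076293945, 218.60000610351562]])
side (954, np.float64(0.1136), array([-18. , 171.1]), array([149.9, 110.3]), 0.2, [[-93.0999984741211, 225.89999389648438], [-92.69999694824219, 115.5999984741211], [57.20000076293945, 116.30000305175781], [56.70000076293945, 226.5]])
[[0.55576343 0.25578612]
 [0.55723289 0.24589467]
 [0.58662215 0.04806578]
 [0.51194062 0.17648567]]
0.08538307068193192
```

```bash
python3 - <<'E'
from h import *
c=dict(np.load("top0.npz")); P=pts(c); h=cv2.cvtColor(c["image"],cv2.COLOR_RGB2HSV)
print(h[171,200:236:5].tolist())
q=tochest(P[...,:2]); 
m=(P[...,2]>.103)&(P[...,2]<.125)&(abs(q)<[.1,.28]).all(-1)&(q[...,1]>0)
r,b=rect(q[m]); print(m.sum(),np.median(P[m][:,2]),r,b)
E
```

```text
[[16, 66, 120], [106, 91, 84], [105, 90, 85], [106, 89, 86], [106, 90, 85], [106, 91, 87], [16, 112, 164], [15, 127, 135]]
1095 0.11166894099324987 ((-12.443801879882812, 175.51756286621094), (151.42674255371094, 110.08679962158203), 0.9054690599441528) [[-89.0, 229.39999389648438], [-87.30000305175781, 119.30000305175781], [64.0999984741211, 121.69999694824219], [62.400001525878906, 231.8000030517578]]
```

{"method": "step_arm", "body": {"deltas": [[40,-32,0,0,0,-7,-1],[40,-32,0,0,0,-7,-1],[40,-32,0,0,0,-7,-1],[40,-32,0,0,0,-7,-1],[40,-32,0,0,0,-7,-1]]}}

```text
clock: 0.6
tcp_pos: [0.3765, 0.3884, 0.231]
orientation: [-0.0, 0.45, 0.893, -0.0]
wrist_force: [0.2, 1.6, 0.1]
finger_gap: 0.012
grip_force: 0.0
```

{"method": "step_arm", "body": {"deltas": [[40,-31,0,0,0,-7,-1],[40,-31,0,0,0,-7,-1],[40,-31,0,0,0,-7,-1],[40,-31,0,0,0,-7,-1],[0,0,0,0,0,0,-1]]}}

```text
clock: 1.1
tcp_pos: [0.538, 0.2632, 0.23]
orientation: [0.001, 0.655, 0.756, -0.0]
wrist_force: [-0.5, 0.8, -0.3]
finger_gap: -0.0005
grip_force: 0.0
```

```bash
cat >> h.py <<'E'
def st():
    s=get_state(); w,x,y,z=s["orientation"]; t=s["tcp_pos"]
    print(round(s["clock"],2),"tcp",np.round(t,4),"chest",(tochest(t[:2])*1000).round(1),"ytool deg",round(np.degrees(np.arctan2(1-2*(x*x+z*z),2*(x*y-w*z))),1),"tilt",round(2*(x*x+y*y)-1,4),"F",np.round(s["wrist_force"],1),"gap",round(s["finger_gap"],4))
E
python3 -c "
from h import *
st(); c=read_camera('top'); cv2.imwrite('pics/t1.png',cv2.resize(cv2.cvtColor(c['image'],cv2.COLOR_RGB2BGR)[100:240,80:360],None,fx=2.5,fy=2.5))"
```

```text
1.1 tcp [0.538  0.2632 0.23  ] chest [-16.5 259.9] ytool deg 8.2 tilt 1.0 F [-0.5  0.8 -0.3] gap -0.0005
```

{"method": "step_arm", "body": {"deltas": [[0,0,-40,0,0,0,-1],[0,0,-40,0,0,0,-1],[0,0,-35,0,0,0,-1],[0,0,-17,0,0,0,-1],[0,0,0,0,0,0,-1]]}}

```text
clock: 1.65
tcp_pos: [0.5298, 0.2674, 0.0959]
orientation: [-0.002, 0.65, 0.76, -0.003]
wrist_force: [-0.4, 0.2, 0.1]
finger_gap: 0.0005
grip_force: 0.0
```

```bash
python3 -c "
from h import *
st(); c=read_camera('side'); print(book(c)); cv2.imwrite('pics/s1.png',cv2.resize(cv2.cvtColor(c['image'],cv2.COLOR_RGB2BGR)[60:260,100:380],None,fx=2.5,fy=2.5))"
```

```text
1.65 tcp [0.5298 0.2674 0.0959] chest [-24.  265.3] ytool deg 8.9 tilt 1.0 F [-0.4  0.2  0.1] gap 0.0005
(958, np.float64(0.1136), array([-17.3, 171.5]), array([152.9, 111.3]), 0.0, [[-93.80000305175781, 227.10000610351562], [-93.69999694824219, 115.80000305175781], [59.099998474121094, 115.9000015258789], [59.099998474121094, 227.1999969482422]])
```

View pics/s1.png

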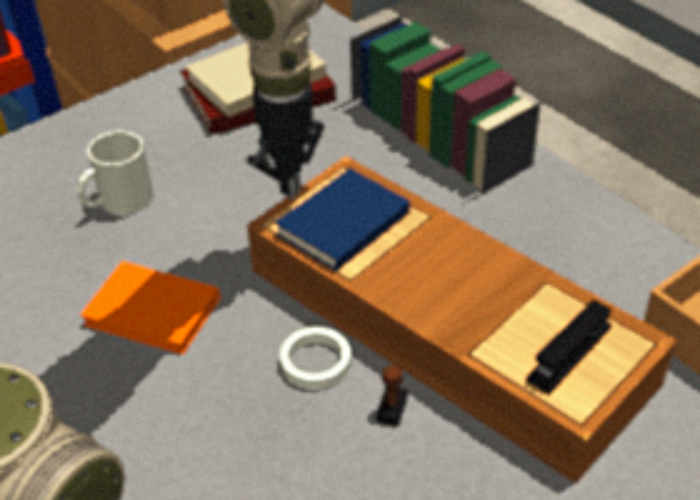

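The fingers are shut and stand beside the book's left edge, at about (290,190) in the crop, just above the rim. I'll centre the hand on the book in chest x and start pushing along the chest's -y.

{"method": "step_arm", "body": {"deltas": [[8,1,1,0,0,0,-1],[1.5,-10,0,0,0,0,-1],[2.2,-15,0,0,0,0,-1],[2.2,-15,0,0,0,0,-1],[2.2,-15,0,0,0,0,-1]]}}

```text
clock: 2.2
tcp_pos: [0.5506, 0.2127, 0.1016]
orientation: [0.0, 0.651, 0.759, 0.002]
wrist_force: [-0.8, 5.0, 4.2]
finger_gap: -0.0003
grip_force: 2.4
```

```bash
python3 -c "
from h import *
st(); c=read_camera('side'); print(book(c))"
```

```text
2.2 tcp [0.5506 0.2127 0.1016] chest [-11.4 208.2] ytool deg 8.7 tilt 1.0 F [-0.8  5.   4.2] gap -0.0003
(992, np.float64(0.1136), array([-18.5, 141.3]), array([114.6, 147.4]), 88.4, [[-93.80000305175781, 86.0], [53.599998474121094, 81.9000015258789], [56.79999923706055, 196.5], [-90.5999984741211, 200.60000610351562]])
```

{"method": "step_arm", "body": {"deltas": [[-0.6,4,0,0,0,0,-1],[-12,-2,-4,0,0,0,-1],[2.2,-15,0,0,0,0,-1],[2.2,-15,0,0,0,0,-1],[2.2,-15,0,0,0,0,-1]]}}

```text
clock: 2.75
tcp_pos: [0.5439, 0.1693, 0.0962]
orientation: [-0.0, 0.651, 0.759, -0.0]
wrist_force: [-0.8, 2.0, 0.8]
finger_gap: 0.0003
grip_force: 1.0
```

```bash
python3 -c "
from h import *
st(); c=read_camera('side'); print(book(c))"
```

```text
2.75 tcp [0.5439 0.1693 0.0962] chest [-24.5 166.2] ytool deg 8.7 tilt 1.0 F [-0.8  2.   0.8] gap 0.0003
(1035, np.float64(0.1137), array([-13.4,  99.3]), array([148.9, 112.1]), 2.3, [[-90.0, 152.3000030517578], [-85.5, 40.400001525878906], [63.20000076293945, 46.29999923706055], [58.79999923706055, 158.3000030517578]])
```

{"method": "step_arm", "body": {"deltas": [[-0.6,4,0,0,0,0,-1],[11,2,0,0,0,0,-1],[2.2,-15,0,0,0,0,-1],[2.2,-15,0,0,0,0,-1],[2.2,-15,0,0,0,0,-1]]}}

```text
clock: 3.3
tcp_pos: [0.5611, 0.1308, 0.0966]
orientation: [0.0, 0.651, 0.759, 0.0]
wrist_force: [-0.6, 2.6, 0.7]
finger_gap: -0.0
grip_force: 1.1
```

```bash
python3 -c "
from h import *
st(); c=read_camera('side'); print(book(c))"
```

```text
3.3 tcp [0.5611 0.1308 0.0966] chest [-13.  125.5] ytool deg 8.8 tilt 1.0 F [-0.6  2.6  0.7] gap -0.0
(1082, np.float64(0.1129), array([-16.4,  60.9]), array([148.6, 117.6]), 0.7, [[-91.4000015258789, 118.80000305175781], [-90.0, 1.2000000476837158], [58.599998474121094, 3.0], [57.20000076293945, 120.5999984741211]])
```

{"method": "step_arm", "body": {"deltas": [[2,-15,0,0,0,0,-1],[2,-15,0,0,0,0,-1],[2,-14,0,0,0,0,-1],[1.4,-9,0,0,0,0,-1],[0.6,-4,0,0,0,0,-1]]}}

```text
clock: 3.85
tcp_pos: [0.5686, 0.0729, 0.0961]
orientation: [-0.0, 0.652, 0.758, -0.0]
wrist_force: [0.5, 1.1, -1.2]
finger_gap: -0.0001
grip_force: 0.7
```

```bash
python3 -c "
from h import *
st(); c=read_camera('side'); print(book(c))"
```

```text
3.85 tcp [0.5686 0.0729 0.0961] chest [-14.2  67.2] ytool deg 8.6 tilt 1.0 F [ 0.5  1.1 -1.2] gap -0.0001
(1149, np.float64(0.112), array([-19.2,   1.1]), array([113.2, 148.6]), 89.2, [[-94.19999694824219, -54.5], [54.29999923706055, -56.5], [55.900001525878906, 56.599998474121094], [-92.69999694824219, 58.70000076293945]])
```

The book now lies at about chest y = 1 mm and square to the chest, so it is wholly on the deck. Next I'll back off, rise and move over the press point.

{"method": "step_arm", "body": {"deltas": [[-2.2,15,0,0,0,0,-1],[0,0,20,0,0,0,-1],[-27,45,0,0,0,0,-1],[-27,44,0,0,0,0,-1],[0,0,0,0,0,0,-1]]}}

```text
clock: 4.4
tcp_pos: [0.5106, 0.1799, 0.1165]
orientation: [-0.001, 0.648, 0.761, -0.0]
wrist_force: [0.1, -1.2, 0.1]
finger_gap: -0.0
grip_force: 0.0
```

```bash
python3 -c "
from h import *
st(); c=read_camera('side'); print(book(c)); cv2.imwrite('pics/s2.png',cv2.resize(cv2.cvtColor(c['image'],cv2.COLOR_RGB2BGR)[60:260,100:380],None,fx=2.5,fy=2.5))
c=read_camera('top');P=pts(c);q=tochest(P[...,:2]);m=(P[...,2]>.103)&(P[...,2]<.125)&(abs(q)<[.1,.095]).all(-1);print(rect(q[m]))"
```

```text
4.4 tcp [0.5106 0.1799 0.1165] chest [-55.8 181.6] ytool deg 9.1 tilt 1.0 F [ 0.1 -1.2  0.1] gap -0.0
(1143, np.float64(0.1121), array([-19.1,  -0.3]), array([112. , 148.2]), 89.9, [[-93.30000305175781, -56.20000076293945], [54.900001525878906, -56.5], [55.099998474121094, 55.5], [-93.0999984741211, 55.79999923706055]])
(((-14.74294662475586, 2.958972930908203), (109.80516052246094, 152.19032287597656), 89.91382598876953), [[-90.9000015258789, -51.79999923706055], [61.29999923706055, -52.099998474121094], [61.400001525878906, 57.70000076293945], [-90.80000305175781, 58.0]])
```

View pics/s2.png

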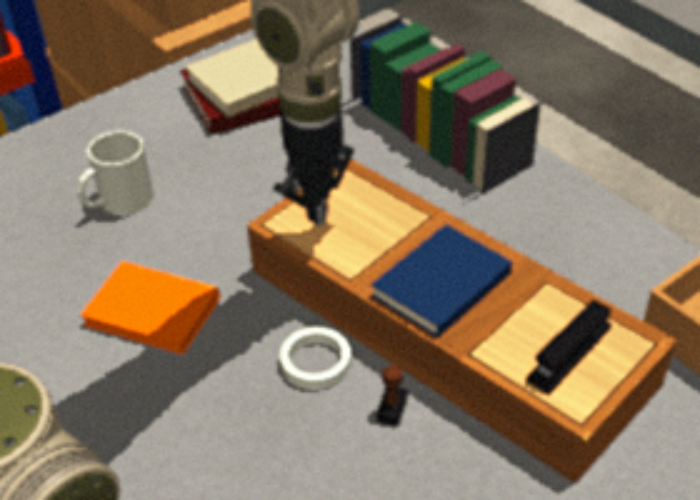

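The book lies flat on the middle deck, centred around (443,278) in the crop. The fingertip, at about (318,220), is over the near middle of the left lid. Both views put the book's corners about 40 mm inside the limits, so I can press now.

{"method": "step_arm", "body": {"deltas": [[0,0,-18,0,0,0,-1],[0,0,-6,0,0,0,-1],[0,0,-3,0,0,0,-1],[0,0,-3,0,0,0,-1],[0,0,-2,0,0,0,-1]]}}

```text
clock: 5.0
tcp_pos: [0.5144, 0.1744, 0.0856]
orientation: [-0.0, 0.652, 0.759, -0.0]
wrist_force: [-5.4, -0.9, 12.0]
finger_gap: -0.0001
grip_force: 6.2
```

```bash
python3 -c "
from h import *
st()"
```

```text
5.0 tcp [0.5144 0.1744 0.0856] chest [-52.9 175.6] ytool deg 8.7 tilt 1.0 F [-5.4 -0.9 12. ] gap -0.0001
```

{"method": "step_arm", "body": {"deltas": [[0,0,-2,0,0,0,-1],[0,0,-2,0,0,0,-1],[0,0,0,0,0,0,-1]]}}

```text
clock: 5.3
tcp_pos: [0.5145, 0.1745, 0.083]
orientation: [0.0, 0.652, 0.759, 0.0]
wrist_force: [-8.2, -1.3, 18.5]
finger_gap: -0.0
grip_force: 9.8
```

{"method": "step_arm", "body": {"deltas": [[0,0,30,0,0,0,-1],[0,0,45,0,0,0,-1],[0,0,45,0,0,0,-1],[-20,20,20,0,0,0,-1],[-20,20,0,0,0,0,-1]]}}

```text
clock: 5.8
tcp_pos: [0.4773, 0.2149, 0.2247]
orientation: [0.002, 0.652, 0.758, 0.003]
wrist_force: [0.2, -0.6, -0.5]
finger_gap: 0.0
grip_force: 0.0
```

{"method": "step_arm", "body": {"deltas": [[-20,20,0,0,0,0,-1],[-20,20,0,0,0,0,-1],[0,0,0,0,0,0,-1],[0,0,0,0,0,0,-1],[0,0,0,0,0,0,-1]]}}

```text
clock: 6.3
tcp_pos: [0.4355, 0.2543, 0.2205]
orientation: [0.0, 0.652, 0.759, 0.0]
wrist_force: [0.4, 0.2, -0.2]
finger_gap: 0.0003
grip_force: 0.0
```

{"method": "step_arm", "body": {"deltas": [[0,0,0,0,0,0,-1],[0,0,0,0,0,0,-1],[0,0,0,0,0,0,-1],[0,0,0,0,0,0,-1],[0,0,0,0,0,0,-1]]}}

```text
clock: 6.8
tcp_pos: [0.4347, 0.2547, 0.2203]
orientation: [0.0, 0.651, 0.759, -0.0]
wrist_force: [-0.3, -0.2, -0.3]
finger_gap: 0.0001
grip_force: 0.0
```

```bash
python3 -c "
from h import *
st(); c=read_camera('side'); print(book(c)); cv2.imwrite('pics/s3.png',cv2.resize(cv2.cvtColor(c['image'],cv2.COLOR_RGB2BGR)[60:260,100:380],None,fx=2.5,fy=2.5))
P=pts(c);q=tochest(P[...,:2]);m=(abs(q-[-.07,.178])<[.012,.05]).all(-1);print('lid z near free edge',np.median(P[m][:,2]))"
```

```text
6.8 tcp [0.4347 0.2547 0.2203] chest [-119.9  266.7] ytool deg 8.7 tilt 1.0 F [-0.3 -0.2 -0.3] gap 0.0001
(1131, np.float64(0.112), array([-18. ,   0.1]), array([111.8, 150.1]), 88.9, [[-94.0999984741211, -54.29999923706055], [55.900001525878906, -57.20000076293945], [58.099998474121094, 54.5], [-92.0, 57.400001525878906]])
lid z near free edge 0.14071562912977786
```

View pics/s3.png

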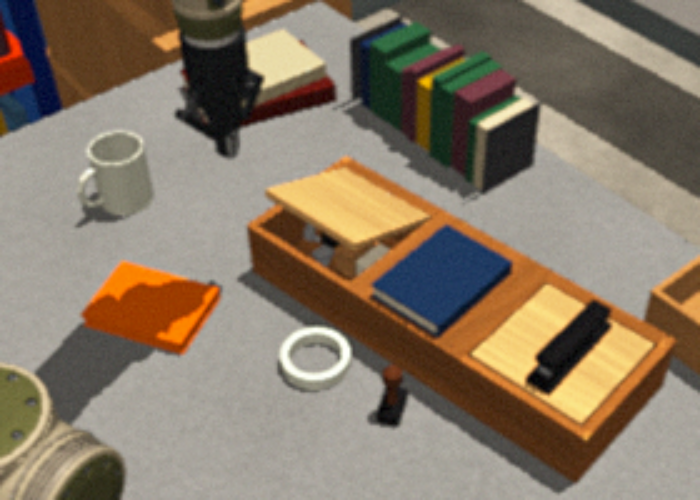

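The left lid stands ajar, around (350,205), with its free edge about 50 mm up. The book lies flat on the deck, the stapler's lid is shut and the hand is clear, so I'm handing in.

```bash
python3 -c "
from h import *
print(hand_in())"
```

```text
the job is handed in; nothing more can be done
None
```

I pushed the book flat onto the middle deck and pressed the left lid, which sprang ajar. The stapler's lid is still shut and nothing else looks moved in the last picture. The job is handed in at about 7 s of the 48 s allowed, and no verdict came back.

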